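# Seat the tube carrier on its drive bar and close the hold-down yoke

## Robot

A 6-joint arm with a two-finger parallel gripper is mounted at the origin on the work surface; the furniture and walls round the work are solid. World frame = base frame: x ahead of the robot, y to its left, z up, the work surface at z = 0. Lengths are in m, angles in rad, forces in N, time in s.
With the tool pointing down it reaches from about 0.4 to 0.825 m from the base axis. Payload 7 kg.
Tool frame: the origin (TCP) lies on the mounting face of the last link; the fingertips stand arm.tcp_to_tips ahead of it and the grasp point (between the pads) lies 159 mm ahead of it (arm.tcp_to_tips is the distance from the TCP to the fingertips, in m); z points along the fingers, y is the direction in which the jaws open and shut (so a half turn about z gives the same grasp; the last joint's range is limited). The gripper opens to 88 mm and grips with 3 to 60 N. Pads are 19 mm wide; open, the fingers measure 130 mm over their backs; the gripper's body (78 mm by 193 mm) begins 47 mm behind the grasp point.
Start: joints at [-0.842, 0.359, 0.012, 0, -1.224, -0.288], TCP at [0.288, -0.61, 0.405] pointing down, gripper open.
Joint ranges: [-3.07, 3.07], [-1.43, 2.12], [-1.02, 1.25], [-3.03, 1.67], [-3.05, -0], [-3.03, 3.03]. Speed limits (rad/s): [2.39, 2.39, 3.01, 3.14, 3.14, 3.14].

## Interface

Orientations are given as [roll, pitch, yaw] about the fixed x, y, z axes, in that order (R = Rz(yaw) Ry(pitch) Rx(roll)).
In Python, from station import arm, cams, job_done, finder gives the robot as it stands.
- The arm moves only by the tool play_rows, never from a script. Its argument "targets" is a list that holds one entry, the list of rows, each a list of 4 numbers: the shift along the tool's x, y, z in m, then the turn about the tool's z in degrees. A call has 1 to 5 rows; each row is the pose to reach, as a shift and turn from the pose commanded when the call began, along the tool's axes at that moment; what a row does not reach only later rows make up. A row lasts 1/8 s, in which the tool goes at most 62.5 mm and 10.7 degrees, less where a joint would pass 70% of its speed; a pose out of reach is approached as far as the arm can. A call with a gripper value outside its range is refused whole. "grip" is the closure in counts, from 0 (fully open) to 255 (shut), set as the call begins (left out, the last holds). The fingers move at their own pace and stop on an object; "newtons" is the grip in N (left out, the last holds). Time passes only in rows, so rows that repeat a pose let the fingers close. It gives the time, the measured TCP pose, the force and the opening at its end, in the units of the state.
- arm.get_state(): the state, without advancing time (a new reading comes with each control period).
- cams.grab_frame(name): name is "side" or "top"; returns (picture, depth): 400x640x3 uint8, red, green, blue; 400x640 float32, m along the optical axis (not along the pixel's ray), 0 where there is no reading.
- cams.camera_params(name): a dict with "intrinsics" (3x3 intrinsics, pixels), "position" and "attitude" of the camera in the world. Camera axes: x right, y down, z forward; pixel columns grow to the right and rows downward; lengths in m; the calibration is good to about 2 mm. A picture is of the moment at which its call begins. camera_params takes no time and is no camera call.
- job_done(): hands the job in, once; it reports no verdict.
Trained networks look in the newest picture that a camera, given by its name, has taken for a name from the list of things; names that differ only in an ending like _2 or _b are one class to them, and where a whole thing is asked for, a point or a joint stands for the part that bears it (a point fixed in the world has none). Each returns a list of dicts, best first, with "score" (0 to 1); they miss things now and then, are a little off and sometimes report something else, mostly with a low value. They report only what shows in the picture. A call takes as long as a camera call. They do not tell look-alikes from the thing itself.
- finder.find_in(camera, query): "xyz" ([x, y, z] in m, in world coordinates, good to about 4 mm: the middle of the surface that is visible of it).
- finder.masks_of(camera, query): "mask" (400x640 bool, what is visible of it).
The state is a dict: "t": time; "q": joint angles; "qd": joint speeds; "joint_efforts": joint torques, N m; "eef_pos": TCP position; "ee_rot": TCP orientation; "force": force on the tool from outside, world axes, zero at the start; "moment": the same for the moment, N m; "width": finger opening in m.
Only numpy, scipy, OpenCV 4.12 (cv2) and the standard library are available. Lean on these libraries where they do the work, as an engineer would, in place of code of your own. Each camera call takes 0.05 s, during which the arm holds its last target. There are 200 camera calls.

## Task

Put the round tube carrier into the well of the bench shaker and turn it until you feel it drop over the hidden drive bar and sit fully home on the well floor. Only then swing the hinged yoke over and press it fully closed on top. Do not force the carrier, and leave the other things where they are.

Things in the scene. Friction and masses are not known exactly. Their poses are not given: they have to be found in the camera images.
- carrier_mid (a point): Tube carrier, loose, 0.2 kg: bright metal disc 62 mm across, square grip post on top, 50 mm tall overall. Point: its centre, 25 mm above the underside; z up, x and y along the post's sides. Disc top is 7 mm below this point; above it the 16 x 16 mm post rises to 25 mm above this point. Grip the post, fingertips just clear of the disc.
- carrier_foot (a point): Centre of the carrier's flat underside; axes as carrier_mid. Two crossed slots, 10 mm wide and 8 mm deep, run right across the underside along x and y, so the carrier fits over the drive bar at every quarter turn. It starts on the worktop.
- fixture: Bench shaker, fixed: grey base 30 mm high, x from -72 to +84 mm, 116 mm wide in y. Origin on the worktop under the well centre; z up; x points from the well to the yoke's hinge. Two hinge towers, 94 mm high, stand at x = 62, y = +-48 mm. A fully seated carrier has carrier_mid at z = 55 mm in this frame.
- well (a point): Centre of the round well's floor, 30 mm above the worktop; axes as fixture. Dark rim, 82 mm across outside, 66 mm inside, its mouth bevelled at 45 degrees to 76 mm at the rim's top, 15 mm above the floor. A dark drive bar, 36 mm long, 5 wide, with rounded top 6 mm up, lies across the floor at an unreported angle and stays put (turns only above 0.6 N m).
- bar_top (a point): Top middle of the drive bar, 6 mm above the well floor, on the well's axis (axes as fixture, not the bar's). A carrier not straddling the bar rests on it, 6 mm too high but inside the rim; turned until a slot is within about 5 degrees of the bar, it drops 6 mm to the floor.
- yoke_hinge (a point): Middle of the yoke's hinge axis, fixed on the shaker at x = 62, z = 85.5 mm in fixture; the axis runs along the fixture's y.
- yoke_bar (a point): Middle of the yoke's front crossbar, its handle: round bar 12 mm thick, parallel to the hinge axis, 122 mm from it. 66 mm are free between the side rails; the flat press bar that comes over the carrier's post lies 60 mm nearer the hinge (46 mm of gap). The point's axes turn with the yoke.
- yoke (a joint): Yoke angle: 0 closed (level, over the well towards the fixture's -x, hard stop), pi/2 upright, about 2 open, 2.2 open stop. Crossbar at hinge + 122 mm x (-cos, 0, sin) in fixture axes. Stiff hinge (0.15 N m), stays where left, nearly. Closed, the press bar is 1.5 mm above a seated carrier's post; an unseated carrier holds it up at 0.06 rad or more.
- petri_a: Bystander: loose petri dish, 61 mm across, 12 mm high; origin under its centre.
- beaker: Bystander: loose small clear beaker, 59 mm across, 70 mm high; origin under its centre.
- film_box: Bystander: loose pale carton, 55 x 120 x 50 mm; origin under its centre.
Things that resemble listed ones, but are neither listed nor needed, are in the scene too. What is shaped like the part that bears carrier_mid but green or orange is not meant.

How it is judged:
On the way, in this order (a step that is already met when the one before it is completed fails the run):
1. the carrier sits fully home on the well floor while the yoke is still open (above 0.8 rad) (z of carrier_mid in the frame of fixture below 0.0572 m and horizontal distance between carrier_mid and well below 0.005 m and angle between carrier_mid's own z axis and vertical below 0.06 rad and value of joint yoke above 0.8 rad), for 0.2 s.
2. the yoke is closed over it (value of joint yoke below 0.04 rad), for 0.2 s.
At the end, for the whole second after the job is handed in: The carrier sits on the well floor (within 2.2 mm of fully down, 5 mm of the well centre, tilted less than 0.06 rad) and the yoke is closed over it (below 0.04 rad) (z of carrier_mid in the frame of fixture below 0.0572 m and horizontal distance between carrier_mid and well below 0.005 m and angle between carrier_mid's own z axis and vertical below 0.06 rad and value of joint yoke below 0.04 rad); the robot touches nothing.
It fails at once if the carrier is forced: more than 150 N between it and the shaker (contact force between carrier and fixture above 150 N).
It fails at once if a bystander (petri dish, beaker or carton) is moved more than 30 mm (distance of any of petri_a, beaker, film_box from where it was at the start of the episode above 0.03 m).
It also fails if it takes over 72 s, if anything falls off the work surface, if the arm or the gripper's body presses on something with over 40 N, if the wrist force passes 120 N, or if a joint passes its speed limit or range.

## Working session

There is one attempt and no reset: what is moved stays moved. The work goes in short steps, Python scripts to look and compute and a tool call to move; the robot and the scene stay as the last step left them, time stands still between calls to the robot, and variables do not carry over. Pictures are saved under pics/ and viewed, about 8 in all and at most 12, crops included, and the job is handed in when it is done.

Besides the shell and the picture viewer there is one more tool, called after "Call:" as name([rows], argument=value, ...), one row to a line, values as JSON. play_rows: Moves the arm, as the interface text tells. Its arguments: {"type":"object","properties":{"targets":{"type":"array","items":{"type":"array","items":{"type":"array","items":{"type":"number"}}}},"grip":{"type":"number"},"newtons":{"type":"number"}},"required":["targets"]}

```bash
mkdir -p pics; ls; cat > h.py <<'E'
import numpy as np, cv2
from station import arm, cams, job_done, finder
from scipy.spatial.transform import Rotation as R
def cam(n):
    p=cams.camera_params(n); K=np.array(p["intrinsics"]); A=np.array(p["attitude"]); 
    if A.shape!=(3,3): A=R.from_euler('xyz',A).as_matrix()
    return K,A,np.array(p["position"])
def world(n,d):
    K,A,t=cam(n); v,u=np.mgrid[:400,:640]
    c=np.stack([(u-K[0,2])/K[0,0]*d,(v-K[1,2])/K[1,1]*d,d],-1)
    return c@A.T+t
def pix(n,p):
    K,A,t=cam(n); c=K@(A.T@(np.array(p)-t)); return np.round(c[:2]/c[2],1)
def save(n,img): cv2.imwrite('pics/'+n,img[:,:,::-1])
E
python3 - <<'E'
from h import *
print(arm.get_state(), arm.tcp_to_tips)
ims=[]
for n in("side","top"):
    print(n,cams.camera_params(n))
    im,d=cams.grab_frame(n); np.save(n+'.npy',d); save(n+'0.png',im)
    for q in("carrier_mid","fixture","yoke_bar","petri_a","beaker","film_box"):
        for r in finder.find_in(n,q)[:4]: print(n,q,np.round(r["xyz"],3),round(r["score"],2),pix(n,r["xyz"]))
E
```

```text
pics
{'t': 0.0, 'q': array([-8.41906515e-01,  3.59396415e-01,  1.10869784e-02, -3.50263746e-04,
       -1.22409752e+00, -2.88116804e-01]), 'qd': array([-0.00177644,  0.00111512,  0.00115791, -0.00227068,  0.00084032,
        0.00106689]), 'joint_efforts': array([-7.88811303e-04, -5.82711804e+01,  2.93048912e+01,  6.99688956e+00,
        6.85538747e-03, -1.83685670e-04]), 'eef_pos': array([ 0.28791501, -0.61031299,  0.4037285 ]), 'ee_rot': array([ 3.13995485e+00, -1.41999861e-04, -2.70093881e+00]), 'force': array([ 0.46367364,  1.07623836, -0.36442544]), 'moment': array([0.01500293, 0.02375587, 0.01277208]), 'width': 0.08780677655051426} 0.1781
side {'intrinsics': array([[413.05394092,   0.        , 325.61080272],
       [  0.        , 413.05394092, 200.40594173],
       [  0.        ,   0.        ,   1.        ]]), 'position': array([0.07278006, 0.81882196, 0.58255158]), 'attitude': array([-2.09206655, -0.00952436, -2.64027422])}
side carrier_mid [ 0.54  -0.299  0.014] 0.8 [363.7 167.5]
side carrier_mid [ 0.51  -0.186  0.013] 0.75 [357.4 184. ]
side carrier_mid [ 0.618 -0.243  0.019]
[... 523 characters left out ...]
 [  0.        , 451.00037053, 199.99636198],
       [  0.        ,   0.        ,   1.        ]]), 'position': array([0.41139356, 0.03486974, 1.2448345 ]), 'attitude': array([-3.04167838, -0.00806264, -1.58843848])}
top carrier_mid [ 0.509 -0.197  0.018] 0.85 [391.6 207.7]
top carrier_mid [ 0.547 -0.305  0.019] 0.73 [430.6 193.3]
top carrier_mid [ 0.624 -0.248  0.014] 0.61 [408.4 166.1]
top fixture [0.529 0.124 0.031] 0.94 [273.7 202.2]
top yoke_bar [0.601 0.118 0.153] 0.74 [272.4 167.9]
top petri_a [ 0.464 -0.011  0.012] 0.81 [324.  225.7]
top beaker [ 0.621 -0.013  0.013] 0.68 [323.4 168.7]
top beaker [0.6   0.116 0.15 ] 0.49 [273.1 168.5]
top film_box [0.401 0.378 0.049] 0.96 [176.8 251.5]
```

```bash
python3 - <<'E'
import cv2,numpy as np
t=cv2.imread('pics/top0.png')
cv2.imwrite('pics/a.png',cv2.resize(t[130:260,150:480],None,fx=2.4,fy=2.4,interpolation=cv2.INTER_CUBIC))
s=cv2.imread('pics/side0.png')
cv2.imwrite('pics/b.png',cv2.resize(s[120:340,210:430],None,fx=2.7,fy=2.7,interpolation=cv2.INTER_CUBIC))
E
```

```text
(no output)
```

View pics/a.png

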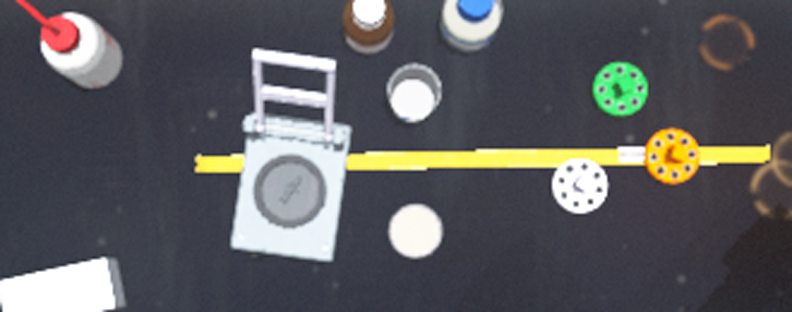

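View pics/b.png

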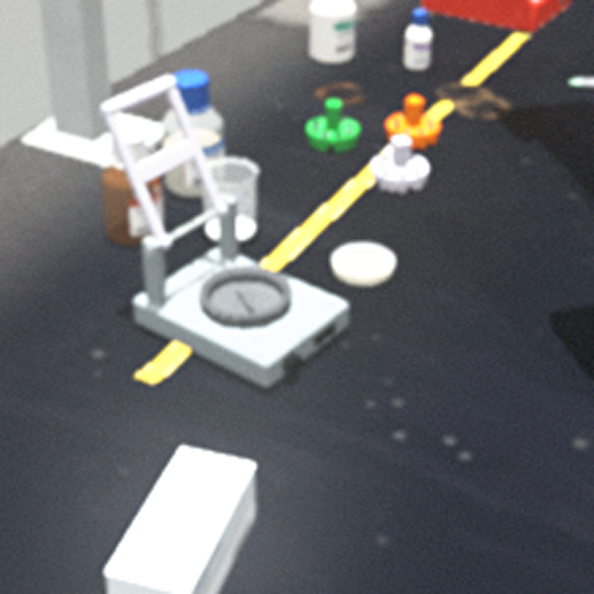

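Top view: candidates for the carrier are the bright white disc (px 392,208), the green one (408,166) and the orange one (431,193). By description I choose the white one. The yoke is open at (272,168), and the well at (271,209) shows a diagonal drive bar. Next come rectified crops and circle fits.

```bash
cat >> h.py <<'E'
def ortho(n,im,c,z,half=.045,s=4000):
    # world plane patch: image up=+x, left=+y
    N=int(2*half*s); P=[(c[0]+half,c[1]+half,z),(c[0]+half,c[1]-half,z),(c[0]-half,c[1]-half,z),(c[0]-half,c[1]+half,z)]
    K,A,t=cam(n); src=[]
    for p in P:
        q=K@(A.T@(np.array(p)-t)); src.append(q[:2]/q[2])
    M=cv2.getPerspectiveTransform(np.float32(src),np.float32([[0,0],[N,0],[N,N],[0,N]]))
    return cv2.warpPerspective(im,M,(N,N),flags=cv2.INTER_CUBIC)
E
python3 - <<'E'
from h import *
from scipy.optimize import least_squares
d=np.load('top.npy'); W=world('top',d)
def circ(P):
    r=least_squares(lambda v:np.hypot(P[:,0]-v[0],P[:,1]-v[1])-v[2],[*P[:,:2].mean(0),.04],loss='soft_l1',f_scale=.002).x; return r
def near(c,r,z0,z1): 
    return W[(np.hypot(W[...,0]-c[0],W[...,1]-c[1])<r)&(W[...,2]>z0)&(W[...,2]<z1)&(d>0)]
wl=near((.52,.125),.043,-.01,.06); print('z hist',np.histogram(wl[:,2],12))
rim=near((.525,.125),.05,.040,.05); print('rim',len(rim),circ(rim),rim.mean(0))
ds=near((.509,-.197),.045,.006,.03); print('disc',len(ds),ds.mean(0),cv2.minEnclosingCircle(np.float32(ds[:,:2])))
ps=near((.509,-.197),.03,.035,.06); print('post',len(ps),ps.mean(0) if len(ps) else 0, ps.max(0) if len(ps) else 0)
print('table',np.median(near((.45,-.1),.03,-.05,.05)[:,2]))
b=near((.53,.125),.12,.022,.038); m=cv2.minAreaRect(np.float32(b[:,:2])*1000); print('base',m,cv2.boxPoints(m).round(0).tolist())
tw=near((.6,.12),.09,.06,.25)
print('yoke pts',len(tw)); i=np.argsort(-tw[:,2]); print(tw[i[:40]].mean(0).round(3))
im=cv2.imread('pics/top0.png')
o=[ortho('top',im,(.521,.125),.036),ortho('top',im,(.509,-.197),.050)]
cv2.imwrite('pics/c.png',np.hstack(o))
E
```

```text
z hist (array([ 25,  92, 168, 220,  89,  21,  24,  27,  49,  50,  24,   7]), array([0.02376838, 0.02593632, 0.02810427, 0.03027222, 0.03244017,
       0.03460812, 0.03677606, 0.03894401, 0.04111196, 0.04327991,
       0.04544785, 0.0476158 , 0.04978375]))
rim 179 [0.51161704 0.13112546 0.03666468] [0.51976592 0.12894472 0.04368401]
disc 357 [ 0.51262175 -0.19621196  0.01763592] ((0.5142427086830139, -0.19628803431987762), 0.03799494355916977)
post 43 [ 0.51290261 -0.19634837  0.0485838 ] [ 0.52331322 -0.18706931  0.05418969]
table -0.0005151622467292061
base ((512.9203491210938, 131.306640625), (116.01957702636719, 163.76333618164062), 81.03841400146484) [[423.0, 87.0], [585.0, 61.0], [603.0, 176.0], [441.0, 201.0]]
yoke pts 649
[0.626 0.114 0.202]
```

View pics/c.png

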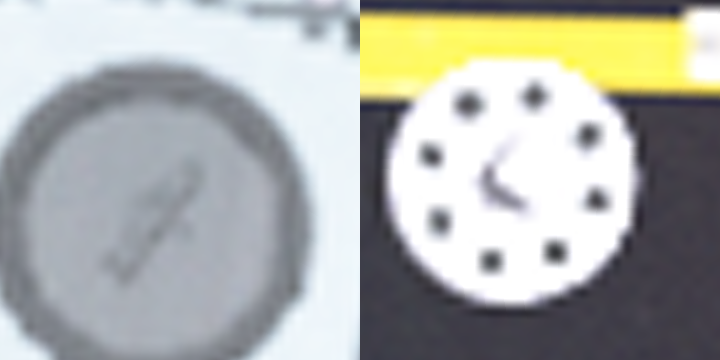

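Rectified crop:
- The well centre is at (158,220) in the left patch, so world (0.5115, 0.131).
- The drive bar runs (115,270) to (197,165), a yaw of about -38°.
- The carrier's axis is at about (0.5125, -0.196), and its post yaw is about -37° mod 90.
- Fixture yaw is about -9°.

I'll grip along world yaw 53°, which keeps the gripper's long side roughly parallel to the hinge.

Call:
play_rows([
  [[-0.03, 0.022, 0, 0], [-0.08, 0.059, 0, 0], [-0.13, 0.096, 0, 0], [-0.18, 0.133, 0, 0], [-0.23, 0.17, 0, 0]],
], grip=0, newtons=25)

```text
t: 1.32
eef_pos: [0.424, -0.3568, 0.4049]
ee_rot: [-3.141, 0.0, -2.701]
force: [1.4, 0.8, 0.5]
width: 0.0877
```

Call:
play_rows([
  [[-0.045, 0.033, 0, 10], [-0.085, 0.061, 0, 20], [-0.12, 0.088, 0, 31], [-0.14, 0.102, 0, 41], [-0.15, 0.109, 0, 51]],
])

```text
t: 1.95
eef_pos: [0.5133, -0.1946, 0.4049]
ee_rot: [3.141, 0.0, 2.688]
force: [0.4, -0.3, 0.1]
width: 0.0876
```

Call:
play_rows([
  [[0, 0, 0.02, 9], [0, 0, 0.05, 11], [0, 0, 0.07, 11], [0, 0, 0.08, 11], [0, 0, 0.08, 11]],
])

```text
t: 2.58
eef_pos: [0.5126, -0.196, 0.3244]
ee_rot: [-3.141, -0.001, 2.5]
force: [-0.4, 1.1, 0.3]
width: 0.0878
```

Call:
play_rows([
  [[0, 0, 0.03, 0], [0, 0, 0.06, 0], [0, 0, 0.08, 0], [0, 0, 0.087, 0], [0, 0, 0.087, 0]],
])

```text
t: 3.2
eef_pos: [0.513, -0.1961, 0.2382]
ee_rot: [3.141, 0.001, 2.5]
force: [0.7, -0.7, 1.5]
width: 0.088
```

```bash
python3 - <<'E'
from h import *
im,d=cams.grab_frame('side'); 
a=cv2.resize(im[100:220,290:430],None,fx=4,fy=4,interpolation=cv2.INTER_CUBIC)
save('d.png',a); print(arm.get_state()['eef_pos'])
E
```

```text
[ 0.51313565 -0.19607437  0.23862705]
```

View pics/d.png

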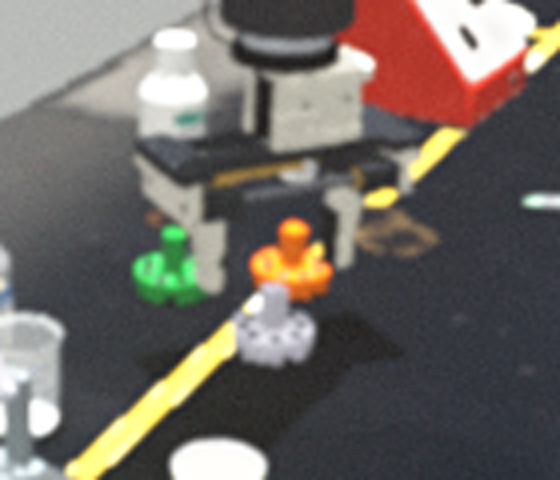

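Side crop: the fingers (210,290) and (345,265) straddle the chosen bright carrier's post (272,290). The green (173,260) and orange (293,255) look-alikes are clear of them. Descending to grip.

Call:
play_rows([
  [[0, 0, 0.02, 0], [0, 0, 0.032, 0], [0, 0, 0.036, 0], [0, 0, 0.036, 0]],
])

```text
t: 3.75
eef_pos: [0.5128, -0.196, 0.2018]
ee_rot: [-3.141, 0.0, 2.5]
force: [-0.4, -0.1, -0.5]
width: 0.0874
```

Call:
play_rows([
  [[0, 0, 0, 0], [0, 0, 0, 0], [0, 0, 0, 0], [0, 0, 0, 0], [0, 0, 0, 0]],
], grip=255)

```text
t: 4.38
eef_pos: [0.5126, -0.196, 0.2017]
ee_rot: [3.142, 0.0, 2.5]
force: [0.1, -0.2, -0.3]
width: 0.043
```

Call:
play_rows([
  [[0, 0, 0, 0], [0, 0, 0, 0]],
])

```text
t: 4.62
eef_pos: [0.5126, -0.196, 0.2016]
ee_rot: [-3.142, -0.0, 2.5]
force: [0.2, -0.1, -0.0]
width: 0.0232
```

Call:
play_rows([
  [[0, 0, 0, 0], [0, 0, 0, 0], [0, 0, -0.02, 0], [0, 0, -0.06, 0], [0, 0, -0.1, 0]],
])

```text
t: 5.25
eef_pos: [0.5123, -0.1959, 0.3022]
ee_rot: [-3.141, -0.001, 2.5]
force: [0.4, -0.7, -2.0]
width: 0.0158
```

Call:
play_rows([
  [[0.015, 0.02, -0.008, 0], [0.045, 0.06, -0.01, 0], [0.075, 0.1, -0.01, 0], [0.105, 0.14, -0.01, 0], [0.135, 0.18, -0.01, 0]],
])

```text
t: 5.88
eef_pos: [0.5117, 0.0306, 0.3116]
ee_rot: [3.141, -0.0, 2.5]
force: [1.0, -0.1, -1.0]
width: 0.0154
```

Call:
play_rows([
  [[0.025, 0.034, 0, 0], [0.045, 0.06, 0, 0], [0.058, 0.077, 0, 0], [0.062, 0.081, 0, 0], [0.062, 0.081, 0, 0]],
])

```text
t: 6.5
eef_pos: [0.5107, 0.1307, 0.3114]
ee_rot: [-3.141, -0.0, 2.5]
force: [-0.1, -0.3, -1.3]
width: 0.0158
```

```bash
python3 - <<'E'
from h import *
im,d=cams.grab_frame('side'); 
save('e.png',cv2.resize(im[60:280,180:400],None,fx=2.7,fy=2.7,interpolation=cv2.INTER_CUBIC))
s=arm.get_state();print(s['eef_pos'],s['ee_rot'],s['width'],s['force'])
E
```

```text
[0.5107797  0.13035128 0.31150063] [-3.14109521e+00 -2.39021748e-04  2.49983003e+00] 0.015514097227964796 [ 0.13628628 -0.40585592 -2.06275626]
```

View pics/e.png

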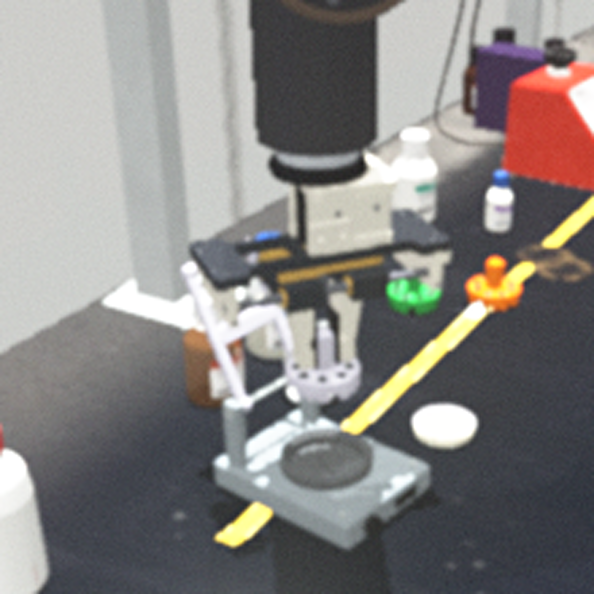

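Call:
play_rows([
  [[0, 0.001, 0.02, 0], [0, 0.001, 0.04, 0], [0, 0.001, 0.052, 0], [0, 0.001, 0.058, 0], [0, 0.001, 0.06, 0]],
])

```text
t: 7.18
eef_pos: [0.5117, 0.1316, 0.2517]
ee_rot: [-3.142, 0.0, 2.5]
force: [-0.3, 0.4, -0.9]
width: 0.0156
```

Call:
play_rows([
  [[0, 0, 0.003, 0], [0, 0, 0.006, 0], [0, 0, 0.008, 0], [0, 0, 0.01, 0], [0, 0, 0.01, 0]],
])

```text
t: 7.8
eef_pos: [0.5114, 0.1318, 0.2415]
ee_rot: [-3.141, -0.0, 2.5]
force: [0.3, -0.5, -1.0]
width: 0.0159
```

Call:
play_rows([
  [[0, 0, 0.001, 0], [0, 0, 0.002, 0], [0, 0, 0.003, 0], [0, 0, 0.004, 0], [0, 0, 0.0045, 0]],
])

```text
t: 8.43
eef_pos: [0.5115, 0.1318, 0.2371]
ee_rot: [-3.141, -0.0, 2.5]
force: [-0.1, -0.8, -0.9]
width: 0.016
```

Call:
play_rows([
  [[0, 0, 0.0005, 0], [0, 0, 0.001, 0], [0, 0, 0.0015, 0], [0, 0, 0.002, 0], [0, 0, 0.002, 0]],
])

```text
t: 9.05
eef_pos: [0.5115, 0.1318, 0.2351]
ee_rot: [-3.142, -0.0, 2.5]
force: [0.0, -0.4, -1.5]
width: 0.0156
```

Call:
play_rows([
  [[0, 0, 0.001, 0], [0, 0, 0.002, 0], [0, 0, 0.0025, 0], [0, 0, 0.003, 0], [0, 0, 0.003, 0]],
])

```text
t: 9.68
eef_pos: [0.5115, 0.1318, 0.2335]
ee_rot: [3.141, 0.001, 2.501]
force: [-6.8, -0.7, 14.0]
width: 0.0157
```

Call:
play_rows([
  [[0, 0, 0.0005, 0], [0, 0, 0.001, 0], [0, 0, 0.001, 0]],
])

```text
t: 10.05
eef_pos: [0.5113, 0.1318, 0.233]
ee_rot: [3.141, 0.001, 2.501]
force: [-10.0, -0.4, 20.3]
width: 0.0156
```

Contact at about 2 mm above the expected home height, with a sideways push towards -x. I'll ease off, recentre slightly and wiggle.

Call:
play_rows([
  [[0.0004, -0.0003, -0.001, 0], [0.0008, -0.0006, -0.001, 0], [0.001, -0.0008, -0.001, 0], [0.001, -0.0008, -0.001, 0]],
])

```text
t: 10.55
eef_pos: [0.5107, 0.1319, 0.2331]
ee_rot: [3.14, 0.001, 2.501]
force: [-1.3, -1.4, 5.7]
width: 0.0155
```

Call:
play_rows([
  [[0, 0, 0, 2], [0, 0, 0, 4], [0, 0, 0, 4]],
])

```text
t: 10.92
eef_pos: [0.5101, 0.1316, 0.2319]
ee_rot: [-3.141, -0.0, 2.43]
force: [0.7, 0.0, -1.6]
width: 0.0158
```

Call:
play_rows([
  [[0, 0, 0, -3], [0, 0, 0, -6], [0, 0, 0, -8], [0, 0, 0, -8]],
])

```text
t: 11.42
eef_pos: [0.5102, 0.1317, 0.232]
ee_rot: [-3.141, -0.0, 2.57]
force: [-1.0, -0.3, -1.1]
width: 0.0155
```

```bash
python3 - <<'E'
from h import *
s=arm.get_state();print(s)
E
```

```text
{'t': 11.425, 'q': array([ 6.25199340e-01,  2.99480809e-01, -5.29152503e-01, -1.12027138e-05,
       -7.42496816e-01, -2.76753527e+00]), 'qd': array([ 0.0006566 , -0.00363752,  0.00127764, -0.00153026,  0.00050393,
       -0.01933777]), 'joint_efforts': array([-5.03741860e-03, -4.60946667e+01,  2.15063560e+01,  5.15162364e+00,
       -6.55113347e-02,  3.08035333e-01]), 'eef_pos': array([0.51018106, 0.1317013 , 0.23200315]), 'ee_rot': array([-3.14128470e+00, -1.29017462e-04,  2.57004478e+00]), 'force': array([-1.03539003, -0.30781305, -1.09661133]), 'moment': array([-0.09926131, -0.03364258, -0.02148007]), 'width': 0.015458174593300995}
```

It dropped to 0.232 with no force. Recentre the turn, press lightly to feel the floor, then release.

Call:
play_rows([
  [[0, 0, 0, 2], [0, 0, 0.0005, 4], [0, 0, 0.001, 4], [0, 0, 0.001, 4]],
])

```text
t: 11.92
eef_pos: [0.5103, 0.1317, 0.2316]
ee_rot: [3.141, 0.0, 2.5]
force: [-2.4, -0.4, 4.9]
width: 0.0156
```

Call:
play_rows([
  [[0, 0, 0, 0], [0, 0, 0, 0], [0, 0, 0, 0], [0, 0, 0, 0], [0, 0, 0, 0]],
], grip=0)

```text
t: 12.55
eef_pos: [0.5102, 0.1317, 0.2311]
ee_rot: [-3.142, -0.0, 2.5]
force: [-0.7, 0.5, 1.0]
width: 0.0601
```

Call:
play_rows([
  [[0, 0, 0, 0], [0, 0, -0.01, 0], [0, 0, -0.04, 0], [0, 0, -0.09, 0], [0, 0, -0.13, 0]],
])

```text
t: 13.18
eef_pos: [0.5102, 0.1317, 0.3639]
ee_rot: [3.14, 0.001, 2.5]
force: [1.2, 1.2, -0.6]
width: 0.0875
```

Call:
play_rows([
  [[0, 0, -0.03, -10], [0, 0, -0.05, -20], [0, 0, -0.06, -30], [0, 0, -0.06, -40], [0, 0, -0.06, -50]],
])

```text
t: 13.8
eef_pos: [0.51, 0.1316, 0.4222]
ee_rot: [3.141, 0.001, -2.905]
force: [-0.3, -0.2, -0.8]
width: 0.0871
```

Call:
play_rows([
  [[0, 0, 0, -10], [0, 0, 0, -20], [0, 0, 0, -30], [0, 0, 0, -40], [0, 0, 0, -50]],
])

```text
t: 14.42
eef_pos: [0.51, 0.1316, 0.422]
ee_rot: [-3.141, 0.001, -2.032]
force: [-0.1, -0.2, -0.2]
width: 0.0874
```

Call:
play_rows([
  [[0, 0, 0, -10], [0, 0, 0, -16], [0, 0, 0, -18], [0, 0, 0, -18]],
])

```text
t: 14.92
eef_pos: [0.5101, 0.1317, 0.4215]
ee_rot: [-3.141, 0.0, -1.725]
force: [-0.1, -1.2, -0.3]
width: 0.0878
```

```bash
python3 - <<'E'
from h import *
im,d=cams.grab_frame('side'); save('f.png',cv2.resize(im[60:280,180:400],None,fx=2.7,fy=2.7,interpolation=cv2.INTER_CUBIC))
for q in("yoke_bar","carrier_mid"):
    for r in finder.find_in('side',q)[:3]: print(q,np.round(r["xyz"],3),round(r["score"],2),pix('side',r["xyz"]))
W=world('side',d)
c=np.deg2rad(-9.1); f=np.array([[np.cos(c),np.sin(c)],[-np.sin(c),np.cos(c)]])
F=W.copy(); F[...,:2]=(W[...,:2]-[.5115,.131])@f.T
m=(d>0)&(abs(F[...,1])<.045)&(F[...,0]>.04)&(F[...,0]<.16)&(F[...,2]>.1)&(F[...,2]<.22)
P=F[m]; print(len(P)); 
for lo in np.arange(.1,.22,.01):
    q=P[(P[:,2]>lo)&(P[:,2]<=lo+.01)]
    if len(q): print(round(lo,2),len(q),q.mean(0).round(3),q[:,1].min().round(3),q[:,1].max().round(3))
m=(d>0)&(np.hypot(F[...,0],F[...,1])<.012)&(F[...,2]>.06)&(F[...,2]<.12)
print('post top',F[m][:,2].max() if m.any() else None,F[m].mean(0).round(4) if m.any() else 0)
m=(d>0)&(np.hypot(F[...,0],F[...,1])<.036)&(F[...,2]>.044)&(F[...,2]<.06);print('disc',m.sum(),F[m].mean(0).round(4),np.median(F[m][:,2]))
print(arm.get_state()['q'])
E
```

```text
yoke_bar [0.598 0.122 0.142] 0.95 [270.1 179.5]
carrier_mid [ 0.618 -0.241  0.021] 0.72 [333.8 167.2]
carrier_mid [0.508 0.138 0.046] 0.65 [300.2 227.3]
carrier_mid [ 0.538 -0.296  0.019] 0.61 [363.8 166.4]
664
0.1 43 [0.07  0.003 0.105] -0.039 0.042
0.11 41 [0.075 0.005 0.115] -0.04 0.042
0.12 39 [0.08  0.004 0.125] -0.039 0.042
0.13 94 [0.085 0.004 0.136] -0.04 0.043
0.14 131 [0.089 0.004 0.145] -0.041 0.044
0.15 43 [0.096 0.005 0.155] -0.041 0.043
0.16 40 [0.101 0.004 0.165] -0.041 0.043
0.17 43 [0.106 0.003 0.175] -0.041 0.043
0.18 52 [0.111 0.006 0.186] -0.04 0.043
0.19 136 [0.114 0.005 0.195] -0.039 0.043
0.2 2 [ 0.115 -0.003  0.2  ] -0.015 0.008
post top 0.08020674094856362 [-0.0012  0.0039  0.0721]
disc 289 [-0.002   0.0052  0.0475] 0.04683269351423791
[ 6.25269023e-01  1.02952589e-01 -2.86397834e-01 -1.44938996e-05
 -1.18133700e+00 -7.79174834e-01]
```

View pics/f.png

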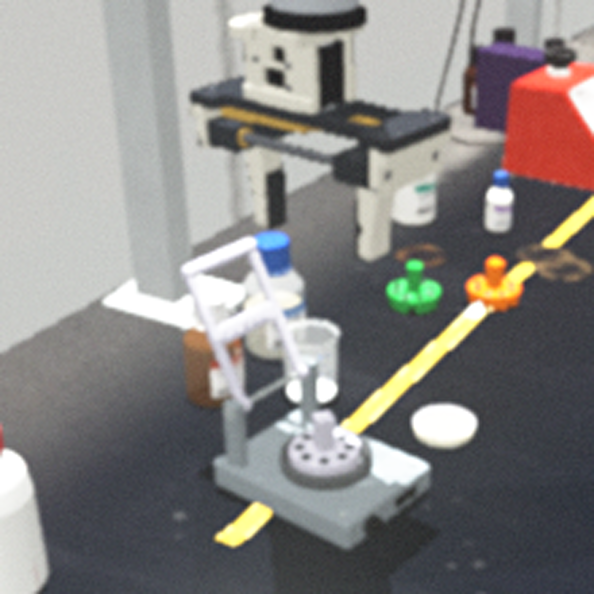

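Side view: the carrier is flush in the well at (325,455) with disc top about 47 mm and post top 80 mm, so it is seated. The yoke is still open at about 2.04 rad. Checking bottle heights behind the yoke before taking the crossbar.

```bash
python3 - <<'E'
from h import *
c=np.deg2rad(-9.1); f=np.array([[np.cos(c),np.sin(c)],[-np.sin(c),np.cos(c)]])
for n in('top','side'):
    d=np.load(n+'.npy'); F=world(n,d); F[...,:2]=(F[...,:2]-[.5115,.131])@f.T
    for a in np.arange(.13,.25,.02):
        m=(d>0)&(F[...,0]>a)&(F[...,0]<a+.02)&(abs(F[...,1])<.06)
        print(n,a.round(2),m.sum(),np.percentile(F[m][:,2],99).round(3) if m.sum()>3 else 0)
E
```

```text
top 0.13 238 0.005
top 0.15 184 0.005
top 0.17 362 0.11
top 0.19 303 0.115
top 0.21 233 0.113
top 0.23 247 0.005
side 0.13 149 0.001
side 0.15 148 0.001
side 0.17 370 0.107
side 0.19 336 0.111
side 0.21 175 0.093
side 0.23 163 0.0
```

Call:
play_rows([
  [[0, -0.02, 0, 0], [0, -0.06, 0, 0], [-0.001, -0.095, 0, 0], [-0.0015, -0.113, 0, 0], [-0.0015, -0.1185, 0, 0]],
], grip=120, newtons=40)

```text
t: 15.7
eef_pos: [0.6291, 0.1147, 0.42]
ee_rot: [3.14, -0.001, -1.725]
force: [-0.4, -0.7, 0.3]
width: 0.0477
```

Call:
play_rows([
  [[0, 0, 0, 0], [0, 0, 0, 0]],
])

```text
t: 15.95
eef_pos: [0.6271, 0.1153, 0.4214]
ee_rot: [-3.142, 0.0, -1.723]
force: [-0.0, -0.2, -0.2]
width: 0.0466
```

Clear: the bottles are at most 0.115 m high and the opening is 47 mm. Descend over the crossbar and grip.

Call:
play_rows([
  [[0, 0, 0.02, 0], [0, 0, 0.045, 0], [0, 0, 0.062, 0], [0, 0, 0.068, 0], [0, 0, 0.068, 0]],
])

```text
t: 16.58
eef_pos: [0.6276, 0.1153, 0.3534]
ee_rot: [-3.141, -0.0, -1.723]
force: [-0.0, -0.2, 0.4]
width: 0.0462
```

Call:
play_rows([
  [[0, 0, 0, 0], [0, 0, 0, 0], [0, 0, 0, 0], [0, 0, 0, 0], [0, 0, 0, 0]],
], grip=255)

```text
t: 17.2
eef_pos: [0.6275, 0.1152, 0.3533]
ee_rot: [3.142, 0.0, -1.723]
force: [-0.5, 0.1, 1.3]
width: 0.0107
```

```bash
python3 - <<'E'
from h import *
s=arm.get_state(); print(s['eef_pos'],s['width'],s['force'])
h=np.array([62,85.5]); c=np.deg2rad(-9.1)
p=s['eef_pos']; g=np.array([(p[0]-.5115)*np.cos(c)+(p[1]-.131)*np.sin(c),p[2]-.159])*1000
print(g, np.hypot(*(g-h)), np.arctan2(g[1]-h[1],-(g[0]-h[0])))
a0=2.04; P=lambda a:h+122*np.array([-np.cos(a),np.sin(a)])
for i,a in enumerate(np.arange(2.04,-.03,-.12)): print(i,round(a,2),(P(a)-P(a0)).round(1))
print((P(0)-P(a0)).round(1))
E
```

```text
[0.6275199  0.11522028 0.35325589] 0.010733992329164612 [-0.45998414  0.08881737  1.26958411]
[117.05533641 194.25588845] 121.8972244911305 2.039414356466076
0 2.04 [0. 0.]
1 1.92 [-13.4   5.8]
2 1.8 [-27.4  10. ]
3 1.68 [-41.9  12.5]
4 1.56 [-56.5  13.2]
5 1.44 [-71.1  12.1]
6 1.32 [-85.4   9.4]
7 1.2 [-99.4   4.9]
8 1.08 [-112.7   -1.2]
9 0.96 [-125.1   -8.9]
10 0.84 [-136.6  -18. ]
11 0.72 [-146.9  -28.4]
12 0.6 [-155.9  -39.9]
13 0.48 [-163.4  -52.5]
14 0.36 [-169.3  -65.8]
15 0.24 [-173.7  -79.8]
16 0.12 [-176.3  -94.2]
17 -0.0 [-177.2 -108.8]
[-177.2 -108.8]
```

Bar gripped; the kinematics agree (radius 121.9 mm, angle 2.04 rad). Swinging along the arc.

Call:
play_rows([
  [[0, 0.0134, -0.0058, 0], [0, 0.0274, -0.01, 0], [0, 0.0419, -0.0125, 0], [0, 0.0565, -0.0132, 0], [0, 0.0711, -0.0121, 0]],
], newtons=20)

```text
t: 17.82
eef_pos: [0.5561, 0.1264, 0.3655]
ee_rot: [-3.141, 0.001, -1.723]
force: [3.2, 1.8, 2.5]
width: 0.0113
```

Call:
play_rows([
  [[0, 0.0143, 0.0027, 0], [0, 0.0283, 0.0072, 0], [0, 0.0416, 0.0133, 0], [0, 0.054, 0.021, 0], [0, 0.0655, 0.0301, 0]],
])

```text
t: 18.45
eef_pos: [0.4918, 0.1363, 0.3345]
ee_rot: [3.142, 0.0, -1.723]
force: [3.0, 4.6, 0.3]
width: 0.0113
```

Call:
play_rows([
  [[0, 0.0103, 0.0104, 0], [0, 0.0193, 0.0219, 0], [0, 0.0268, 0.0345, 0], [0, 0.0327, 0.0478, 0], [0, 0.0371, 0.0618, 0]],
])

```text
t: 19.08
eef_pos: [0.4554, 0.1417, 0.2724]
ee_rot: [3.141, -0.0, -1.723]
force: [3.0, 2.9, 1.0]
width: 0.0115
```

Call:
play_rows([
  [[0, 0.0018, 0.009, 0], [0, 0.0028, 0.017, 0], [0, 0.0033, 0.024, 0], [0, 0.0035, 0.028, 0], [0, 0.0035, 0.03, 0]],
])

```text
t: 19.7
eef_pos: [0.4519, 0.1422, 0.2423]
ee_rot: [3.14, -0.001, -1.724]
force: [-1.8, 6.8, 1.3]
width: 0.0112
```

Call:
play_rows([
  [[0, 0, 0.001, 0], [0, 0, 0.001, 0], [0, 0, 0.001, 0]],
])

```text
t: 20.08
eef_pos: [0.4519, 0.1422, 0.2413]
ee_rot: [3.14, -0.001, -1.724]
force: [-1.1, 7.1, -1.7]
width: 0.0113
```

Height reads 3 mm lower than closed with no downward reaction, so I'll release and press the bar from above with closed fingertips to verify.

Call:
play_rows([
  [[0, 0, 0, 0], [0, 0, 0, 0], [0, 0, 0, 0]],
], grip=150)

```text
t: 20.45
eef_pos: [0.4521, 0.1416, 0.2419]
ee_rot: [3.141, -0.001, -1.724]
force: [-0.4, 0.3, -0.3]
width: 0.0338
```

Call:
play_rows([
  [[0, 0, -0.01, 0], [0, 0, -0.03, 0], [0, 0, -0.05, 0], [0, 0, -0.06, 0], [0, 0, -0.06, 0]],
])

```text
t: 21.08
eef_pos: [0.4525, 0.1422, 0.3031]
ee_rot: [-3.14, 0.001, -1.723]
force: [-0.7, 0.6, 0.3]
width: 0.0361
```

Call:
play_rows([
  [[0, 0, 0, 0], [0, 0, 0, 0], [0, 0, 0, 0], [0, 0, 0, 0], [0, 0, 0, 0]],
], grip=255)

```text
t: 21.7
eef_pos: [0.4524, 0.1422, 0.3023]
ee_rot: [3.141, -0.0, -1.723]
force: [-0.3, -0.2, -0.2]
width: 0.0004
```

Call:
play_rows([
  [[0, 0, 0.01, 0], [0, 0, 0.02, 0], [0, 0, 0.025, 0], [0, 0, 0.028, 0], [0, 0, 0.028, 0]],
])

```text
t: 22.32
eef_pos: [0.4524, 0.1422, 0.2742]
ee_rot: [3.141, -0.0, -1.723]
force: [0.6, 0.6, -0.8]
width: 0.0006
```

Call:
play_rows([
  [[0, 0, 0.001, 0], [0, 0, 0.002, 0], [0, 0, 0.003, 0], [0, 0, 0.004, 0], [0, 0, 0.005, 0]],
])

```text
t: 22.95
eef_pos: [0.4525, 0.1422, 0.2696]
ee_rot: [-3.141, 0.0, -1.723]
force: [-3.3, 0.0, 9.2]
width: 0.0002
```

Call:
play_rows([
  [[0, 0, 0.001, 0], [0, 0, 0.0015, 0], [0, 0, 0.002, 0], [0, 0, 0.002, 0]],
])

```text
t: 23.45
eef_pos: [0.4524, 0.1422, 0.2692]
ee_rot: [-3.141, 0.0, -1.723]
force: [-8.8, -1.7, 22.2]
width: 0.0006
```

The hard stop is felt at bar top 0.0911 m (closed is 0.0915). Retreating and verifying.

Call:
play_rows([
  [[0, 0, -0.01, 0], [0, 0, -0.04, 0], [0, 0, -0.08, 0], [0, 0, -0.12, 0], [0, 0, -0.15, 0]],
])

```text
t: 24.08
eef_pos: [0.4524, 0.1421, 0.4193]
ee_rot: [-3.14, 0.001, -1.723]
force: [0.8, -0.0, -0.8]
width: 0.0006
```

Call:
play_rows([
  [[0.01, 0, 0, 0], [0.04, 0, 0, 0], [0.08, 0, 0, 0], [0.11, 0, 0, 0], [0.12, 0, 0, 0]],
])

```text
t: 24.7
eef_pos: [0.4335, 0.0221, 0.4167]
ee_rot: [3.141, -0.0, -1.725]
force: [0.3, -0.0, 1.1]
width: 0.0003
```

```bash
python3 - <<'E'
from h import *
im,d=cams.grab_frame('side'); save('g.png',cv2.resize(im[130:350,180:400],None,fx=2.7,fy=2.7,interpolation=cv2.INTER_CUBIC))
F=world('side',d); c=np.deg2rad(-9.1); f=np.array([[np.cos(c),np.sin(c)],[-np.sin(c),np.cos(c)]])
F[...,:2]=(F[...,:2]-[.5115,.131])@f.T
for a in(-.066,-.03,-.008,.015,.04):
    m=(d>0)&(F[...,0]>a)&(F[...,0]<a+.013)&(abs(F[...,1])<.045)&(F[...,2]>.07)&(F[...,2]<.12); print(a,m.sum(),np.percentile(F[m][:,2],[50,95]).round(4) if m.any() else 0)
m=(d>0)&(np.hypot(F[...,0],F[...,1])<.03)&(F[...,2]>.04)&(F[...,2]<.056);print('disc',m.sum(),np.median(F[m][:,2]))
for n,q in(('side','petri_a'),('side','beaker'),('side','film_box')):
    for r in finder.find_in(n,q)[:1]: print(q,np.round(r["xyz"],3))
E
```

```text
-0.066 151 [0.0883 0.0908]
-0.03 43 [0.0869 0.0885]
-0.008 171 [0.0874 0.0894]
0.015 40 [0.0869 0.0892]
0.04 37 [0.0869 0.0893]
disc 184 0.04650469614281322
petri_a [ 0.456 -0.002  0.011]
beaker [ 0.621 -0.008  0.056]
film_box [0.388 0.406 0.044]
```

View pics/g.png

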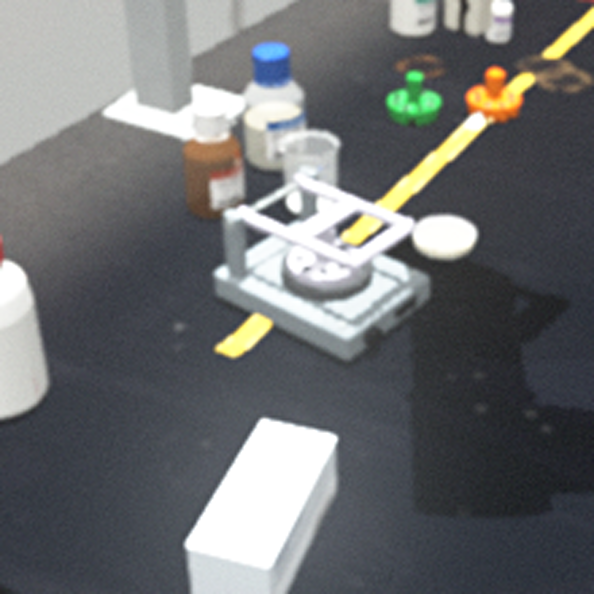

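The yoke is level and closed over the seated carrier at (325,260). The bystanders are unmoved and the arm is clear, so I'm handing in.

```bash
python3 -c "
from station import job_done; print(job_done())"
```

```text
the job is handed in; nothing more can be done
None
```

The carrier is seated on the well floor and the yoke is closed on top of it. I handed the job in at about 25 s of the 72 s; the hand-in gives no verdict.

**What I did:** I gripped the bright carrier by its post and lowered it into the well. It first caught about 2 mm high, with roughly 20 N on the wrist. I eased off, recentred it by about 1 mm and turned it ±4° until it dropped. I then swung the yoke over by its crossbar and pressed it onto its stop.

**Last checks:**
- **Carrier:** floor contact came at tool height 0.2316 m, against 0.2317 m expected. The depth image put the disc top at 46.5 to 47.5 mm and the post top at 80 mm, against 48 and 80 mm when seated.
- **Yoke:** the bar top stopped hard at 91.1 mm with 22 N, against 91.5 mm when closed. The depth image shows the rails level.
- **Bystanders:** the final side view puts the petri dish within 3 mm and the carton within 4 mm of where they started. The beaker reads 15 mm in x from the first side reading but matches the first top reading (0.621), so I take that as finder noise.

**Disagreement:** while I was gripping the crossbar, the tool height read 3 mm below the closed position with no reaction force. I put that down to the bar slipping in the grip, which is why I checked again by pressing from above.

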